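# Slide the braked gauge carriage to its stop block

### The job

Set the length gauge on the bench for the next batch: press the lock button on top of the carriage down with a fingertip and, keeping it held down, slide the carriage along the rail until it is firmly up against the tall stop block (not the low end clamp at the other end). Then let the button come up so the carriage stays locked there, and move clear. Nothing needs gripping or picking up: never force the carriage along with the button up, and leave the loose parts beside the rail where they stand.

Things in the scene. Friction and masses are not known exactly. Their poses are not given: they have to be found in the camera images.
- rail: Fixed slotted aluminium rail, 440 mm long, on a dark steel foot 64 mm wide; its top is 46 mm above the bench. Origin: centre of its underside on the bench. Its y axis runs along the rail, x across it, z up. Its place and yaw differ each time.
- carriage (a joint): Place of the carriage along the rail, in m: its middle from the rail's middle, + towards rail +y. It can only slide along the rail. A brake locks it unless the lock button is down; forcing it with the button up takes some 15 to 30 N. With the button down it slides with about 1 to 3 N. It stays where it is when the button comes up.
- carriage_mid (a point): Middle of the carriage, 66 mm above the bench (top of its saddle, under the button cap). The grey carriage is 90 mm along the rail, 80 mm wide. At its two ends stand upright cheeks across the rail, 13 mm thick, 62 mm wide, tops 100 mm above the bench; 64 mm clear between them, with the button there. Open towards the rail's two sides.
- button_top (a point): Centre of the top face of the lock button: a flat black rectangular cap, 52 mm along the rail by 40 mm across, between the cheeks. Up, its top is 86 mm above the bench (14 mm below the tops of the cheeks). It rides with the carriage. A fingertip pressed on it carries the carriage along by friction or by bearing on the cheek ahead.
- lock_button (a joint): How far the lock button is pressed, in m: about 0 (within 0.001) when up and locked, 0.008 at its bottom. The force rises to about 7 N over the first 3 mm as the brake eases, then about 8 N at the bottom; it springs back up when let go. The brake is fully free from about 0.0035: hold it at 0.005 to 0.008.
- stop: The TALL plain steel block fixed over the rail near one end: 30 mm along the rail, 70 mm across, top 104 mm above the bench, with an 18 mm round screw head on it (to 112 mm). Origin on the rail's centre line, 10 mm above the bench, mid-thickness; axes as the rail's. At either end, distance differs. The carriage touches it when the middles of the two are 60 mm apart along the rail.
- end_clamp: End clamp, the LOW one: steel block of the same plan size (30 by 70 mm) fixed over the rail at the other end, its top only 54 mm above the bench, screw head to 60 mm. Origin as for the stop. Not the target.
- bushing: Loose aluminium bushing standing on the bench beyond the rail, 48 mm across, 45 mm high. Origin: centre of its underside. Leave alone.
- blank: Loose dark steel blank on the bench beyond the rail, 45 x 45 x 30 mm high. Origin: centre of its underside. Leave alone.
- pin: Loose turned steel pin standing on its 34 mm flange on the bench on the robot's side of the rail, 60 mm high, shank 20 mm. Origin: centre of its underside. Leave alone.

How it is judged:
By the outcome, as a careful person would: the job done as asked, in the order asked, and still so for the second after the job is handed in, with the robot touching nothing.
It also fails if it takes over 38 s, if anything falls off the work surface, if the arm or the gripper's body presses on something with over 40 N, if the wrist force passes 120 N, or if a joint passes its speed limit or range.

### The arm

A 6-joint arm with a two-finger parallel gripper is mounted at the origin on the work surface. World frame = base frame: x ahead of the robot, y to its left, z up, the work surface at z = 0. Lengths are in m, angles in degrees, forces in N, time in s.
With the tool pointing down it reaches from about 0.3 to 0.75 m from the base axis. Payload 8.5 kg.
Tool frame: the origin (TCP) lies at the very end of the fingers, on their centre line; the grasp point (between the pads) lies 19 mm behind it (env.grasp_offset is the distance from the TCP to the grasp point, in m); y points along the fingers, z is the direction in which the jaws open and shut, and the axes are right-handed (so a half turn about y gives the same grasp; the last joint's range is limited). The gripper opens to 85 mm and grips with 20 to 120 N. Pads are 22 mm wide; open, the fingers measure 114 mm over their backs; the gripper's body (76 mm by 85 mm) begins 54 mm behind the grasp point. The pads swing forward as they close: fully open they stand 13 mm farther back than shut.
Start: joints at [55.159, 21.807, 74.336, -0, 83.858, -12.336], TCP at [0.211, 0.508, 0.231] pointing down, gripper open.
Joint ranges: [-178.18, 178.18], [-50.72, 133.34], [12.68, 142.11], [-81.47, 261.47], [9.98, 163.14], [-165.26, 165.26]. Speed limits (degrees/s): [136.94, 136.94, 180, 180, 180, 180].

### API

Orientations are given as a 3x3 rotation matrix whose columns are the frame's x, y, z axes.
In Python, from rig import env gives the robot as it stands. The module is installed in compiled form; this text tells all that it offers.
- The arm moves only by the shell command python3 -m pendant 'ROWS' [FORCE]. ROWS is JSON, a list of rows, each a list of 3 entries, a list of its own where there are three numbers: the shift along the world's x, y, z as a fraction of full scale, then the turn about the world's z as a fraction of full scale, then the opening, from 0 (shut) to 1 (fully open). A call has 1 to 12 rows; each row shifts and turns the commanded pose from where the row before left it; what a row does not reach is not made up. Full scale, the value 1, is 30 mm for a shift and 5 degrees for a turn. A row lasts 1/12 s, in which the tool goes at most 41.7 mm and 7.16 degrees, less where a joint would pass 70% of its speed; a pose out of reach is approached as far as the arm can. A call with a number of a shift or a turn outside -1 to 1 is refused whole. A call with a gripper value outside its range is refused whole. The fingers move at their own pace and stop on an object; FORCE is the grip in N (left out, the last holds). Time passes only in rows, so rows that do not move let the fingers close. It gives the time, the measured TCP pose, the force and the opening at its end, in the units of the state.
- env.observe(): the state, without advancing time (a new reading comes with each control period).
- env.get_image(name): name is "scene" or "top"; returns (picture, depth): 400x640x3 uint8, red, green, blue; 400x640 float32, m along the optical axis (not along the pixel's ray), 0 where there is no reading.
- env.camera_model(name): a dict with "camera_matrix" (3x3 intrinsics, pixels), "dist_coeffs" ([k1, k2, p1, p2, k3] as OpenCV has them; the pictures are not rectified), "R" (3x3) and "t" (3): a world point X has camera coordinates R X + t. Camera axes: x right, y down, z forward; pixel columns grow to the right and rows downward; lengths in m; the calibration is good to about 2 mm. A picture is of the moment at which its call begins. camera_model takes no time and is no camera call.
- env.close_job(): hands the job in, once; it reports no verdict.
The state is a dict: "time_s": time; "q": joint angles; "qvel": joint speeds; "joint_efforts": joint torques, N m; "position": TCP position; "tool_rot": TCP orientation; "ft_force": force on the tool from outside, world axes, zero at the start; "wrist_torque": the same for the moment, N m; "grip_width": finger opening in m.
Only numpy, scipy, OpenCV 4.12 (cv2) and the standard library are available. Lean on these libraries where they do the work, as an engineer would, in place of code of your own. Each camera call takes 0.05 s, during which the arm holds its last target.

## Working session

There is one attempt and no reset: what is moved stays moved. The work goes in short steps, Python scripts to look and compute and a shell command to move; the robot and the scene stay as the last step left them, time stands still between calls to the robot, and variables do not carry over. Pictures are saved under pics/ and viewed, and the job is handed in when it is done.

```bash
mkdir -p pics
python3 - <<'E'
from rig import env
import cv2,numpy as np
s=env.observe();print(s['time_s'],s['position'],s['tool_rot'],s['grip_width'],s['ft_force'])
for n in ['scene','top']:
    im,d=env.get_image(n);cv2.imwrite(f'pics/{n}0.png',im[:,:,::-1]);np.savez(f'{n}0.npz',im=im,d=d)
    m=env.camera_model(n);print(n,m)
E
```

```text
0.0 [0.21035605 0.50784982 0.23068951] [[ 9.23839962e-01 -8.37988184e-04  3.82778033e-01]
 [-3.82778836e-01 -1.24875136e-03  9.23839165e-01]
 [-2.96171714e-04 -9.99998869e-01 -1.47441055e-03]] 0.08521292251502476 [ 0.78383875  0.09656918 -0.03238121]
scene {'camera_matrix': array([[467.49529754,   0.        , 321.6982064 ],
       [  0.        , 467.49529754, 199.61811894],
       [  0.        ,   0.        ,   1.        ]]), 'dist_coeffs': array([-0.07514094,  0.        ,  0.        ,  0.        ,  0.        ]), 'R': array([[-0.70857162,  0.70560291,  0.00712615],
       [ 0.38442101,  0.39446769, -0.83463509],
       [-0.59173199, -0.5886593 , -0.55075719]]), 't': array([ 0.4234481 , -0.17592157,  1.26247623])}
top {'camera_matrix': array([[518.77963318,   0.        , 315.03270919],
       [  0.        , 518.77963318, 188.78810115],
       [  0.        ,   0.        ,   1.        ]]), 'dist_coeffs': array([-0.05983503,  0.        ,  0.        ,  0.        ,  0.        ]), 'R': array([[-0.01977502, -0.99978447,  0.00632113],
       [-0.99004954,  0.01870067, -0.13947112],
       [ 0.13932285, -0.00901628, -0.99020596]]), 't': array([0.0202258 , 0.59878025, 1.03593851])}
```

View pics/scene0.png

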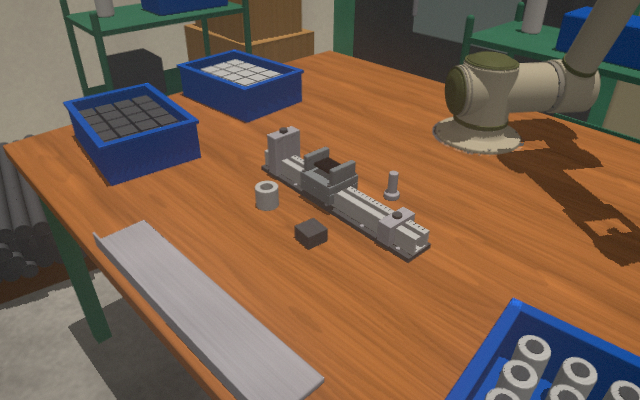

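View pics/top0.png

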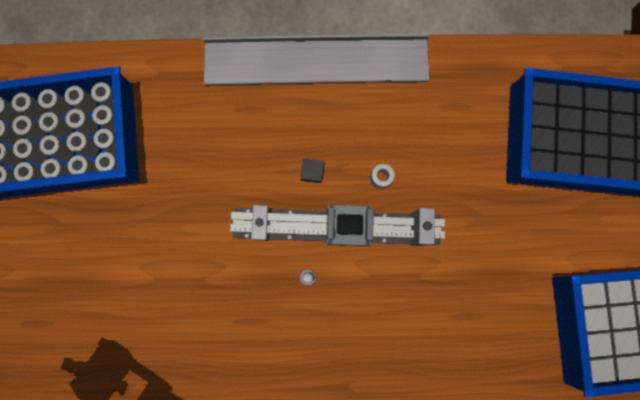

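The top view shows the carriage with its black cap at about (350,224). The tall stop is at about (428,226), towards world -y, and the low clamp at about (260,222). The pin is at (308,278), on the robot's side. The scene view confirms that the tall block is the one at (285,150).

```bash
cat > h.py <<'E'
from rig import env
import cv2,numpy as np
def ray(n,uv,z):
    m=env.camera_model(n);p=cv2.undistortPoints(np.array([[uv]],float),m['camera_matrix'],m['dist_coeffs'])[0,0]
    R,t=m['R'],m['t'];c=-R.T@t;d=R.T@np.array([p[0],p[1],1]);return c+d*(z-c[2])/d[2]
def dep(n,uv,d):
    m=env.camera_model(n);p=cv2.undistortPoints(np.array([[uv]],float),m['camera_matrix'],m['dist_coeffs'])[0,0]
    R,t=m['R'],m['t'];z=d[int(round(uv[1])),int(round(uv[0]))];return R.T@(np.array([p[0]*z,p[1]*z,z])-t)
def blob(im,x0,y0,x1,y1,lo,hi):
    g=im.max(2)[y0:y1,x0:x1];m=((g>=lo)&(g<hi)).astype(np.uint8)
    n,l,st,c=cv2.connectedComponentsWithStats(m)
    return [(st[i][:5].tolist(),(c[i]+[x0,y0]).round(2)) for i in range(1,n) if st[i][4]>25]
E
python3 - <<'E'
from h import *
z=np.load('top0.npz');im,d=z['im'],z['d']
a=im[190:260,220:460];cv2.imwrite('pics/topz.png',cv2.resize(a,None,fx=3.3,fy=3.3,interpolation=0)[:,:,::-1])
print(im.max(2)[224,322:380:2])
for nm,b in dict(cap=(332,210,368,240),stop=(418,212,438,242),cl=(250,210,270,238)).items(): print(nm,blob(im,*b,0,60 if nm=='cap' else 85))
for nm,uv in dict(cap=(350,224),stop=(428,217),stops=(427,226),cl=(260,213),carr_l=(330,224),carr_r=(370,224),pin=(308,278)).items(): print(nm,dep('top',uv,d).round(4))
E
```

```text
[187 187 144  99 111 103  97  83  31  33  30  34  31  31  29  32  31  29
  31  31  43 108  63 102 110 110 164 173 145]
cap [([5, 4, 26, 21, 506], array([349.49, 224.15]))]
stop [([0, 0, 1, 30, 30], array([418. , 226.5])), ([5, 10, 9, 8, 53], array([427.08, 225.47]))]
cl [([6, 9, 7, 7, 34], array([258.91, 221.85]))]
cap [ 0.5214 -0.0587  0.0847]
stop [ 0.5305 -0.2096  0.1055]
stops [ 0.5126 -0.2053  0.1122]
cl [0.5493 0.1218 0.0567]
carr_l [ 0.5209 -0.0185  0.1028]
carr_r [ 0.5193 -0.0962  0.1034]
pin [0.4169 0.0264 0.0604]
```

View pics/topz.png

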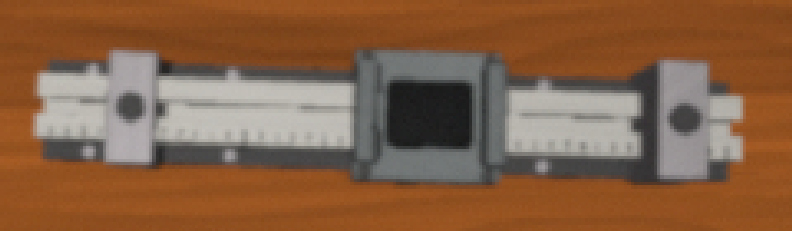

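Run:
```python
from h import *
c=ray('top',(349.49,224.15),.086);s=ray('top',(427.08,225.47),.112);k=ray('top',(258.91,221.85),.060)
print(c,s,k)
for i in ((s,k),(s,c)):
    v=i[0]-i[1];print(np.linalg.norm(v[:2]),np.degrees(np.arctan2(v[0],-v[1])))
u=(s-k)[:2];u/=np.linalg.norm(u);w=(s-c)[:2]
print('u',u,'dist',w@u,'travel',w@u-.06,'off',w[0]*u[1]-w[1]*u[0])
# stop edges check in top
z=np.load('scene0.npz');im=z['im'];d=z['d']
a=im[110:270,240:450];cv2.imwrite('pics/scz.png',cv2.resize(a,None,fx=3.6,fy=3.6)[:,:,::-1])
print(blob(im,305,150,350,185,0,55),blob(im,275,124,292,137,0,75),blob(im,390,208,405,220,0,90))
```

```text
[ 0.52106321 -0.05759103  0.086     ] [ 0.51360709 -0.20558668  0.112     ] [0.53106913 0.12376364 0.06      ]
0.32981291316460304 -3.034961635763905
0.1481833594524685 -2.8841621439321905
u [-0.05294531 -0.99859741] dist 0.14818284620870453 travel 0.08818284620870454 off -0.00039001039333576206
[([9, 11, 15, 12, 58], array([321.52, 166.79]))] [] []
```

View pics/scz.png

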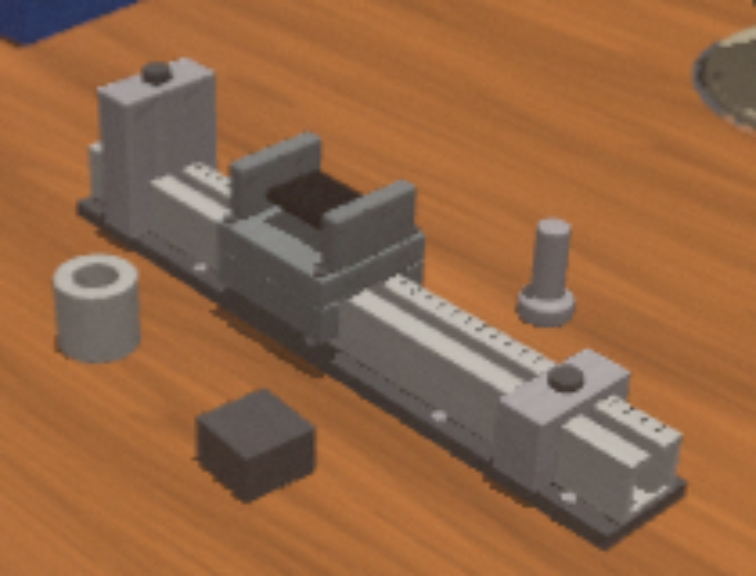

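The cap is at about (0.521,-0.058). The travel to the stop is about 88 mm along (-0.053,-0.999). I'll fly over shut-fingered, with the jaw axis across the rail, aiming at (0.520,-0.072), a little ahead of the cap centre.

```bash
python3 -m pendant '[[[0.47,-0.88,0],-0.64,0],[[0.47,-0.88,0],-0.64,0],[[0.47,-0.88,0],-0.64,0],[[0.47,-0.88,0],-0.64,0],[[0.47,-0.88,0],-0.64,0],[[0.47,-0.88,0],-0.64,0],[[0.47,-0.88,0],-0.64,0],[[0.47,-0.88,0],-0.64,0],[[0.47,-0.88,0],-0.64,0],[[0.47,-0.88,0],-0.64,0],[[0.47,-0.88,0],-0.64,0]]' 30
python3 -m pendant '[[[0.47,-0.88,0],-0.64,0],[[0.47,-0.88,0],-0.64,0],[[0.47,-0.88,0],-0.64,0],[[0.47,-0.88,0],-0.64,0],[[0.47,-0.88,0],-0.64,0],[[0.47,-0.88,0],-0.64,0],[[0.47,-0.88,0],-0.64,0],[[0.47,-0.88,0],-0.64,0],[[0.47,-0.88,0],-0.64,0],[[0.47,-0.88,0],-0.64,0],[[0.47,-0.88,0],-0.64,0],[[0,0,0],0,0]]' 30
python3 -m pendant '[[[0,0,-1],0,0],[[0,0,-1],0,0],[[0,0,-1],0,0],[[0,0,0],0,0],[[0,0,0],0,0]]'
python3 - <<'E'
from h import *
s=env.observe();print(s['time_s'],s['position'],s['tool_rot'],s['grip_width'],s['ft_force'])
im,d=env.get_image('scene');a=im[60:280,200:460];cv2.imwrite('pics/s1.png',cv2.resize(a,None,fx=2.7,fy=2.7)[:,:,::-1])
E
```

```text
time_s: 1.02
position: [0.3659, 0.2163, 0.2312]
tool_rot: [[0.532, -0.0, 0.847], [-0.847, -0.0, 0.532], [-0.0, -1.0, -0.0]]
ft_force: [0.7, -0.3, -0.1]
grip_width: 0.0002
time_s: 2.02
position: [0.5224, -0.0768, 0.2304]
tool_rot: [[-0.057, -0.0, 0.998], [-0.998, -0.001, -0.057], [0.001, -1.0, -0.0]]
ft_force: [-1.2, -0.6, -0.9]
grip_width: -0.0004
time_s: 2.43
position: [0.5202, -0.0722, 0.141]
tool_rot: [[-0.05, -0.003, 0.999], [-0.999, 0.001, -0.05], [-0.001, -1.0, -0.003]]
ft_force: [-0.6, -1.1, 0.2]
grip_width: 0.0003
2.4333 [ 0.52020731 -0.07224829  0.14099076] [[-5.01644881e-02 -2.62280810e-03  9.98737526e-01]
 [-9.98740567e-01  1.02897273e-03 -5.01619387e-02]
 [-8.96108542e-04 -9.99996031e-01 -2.67112274e-03]] 0.000287943117820166 [-0.62129631 -1.099401    0.19493361]
```

View pics/s1.png

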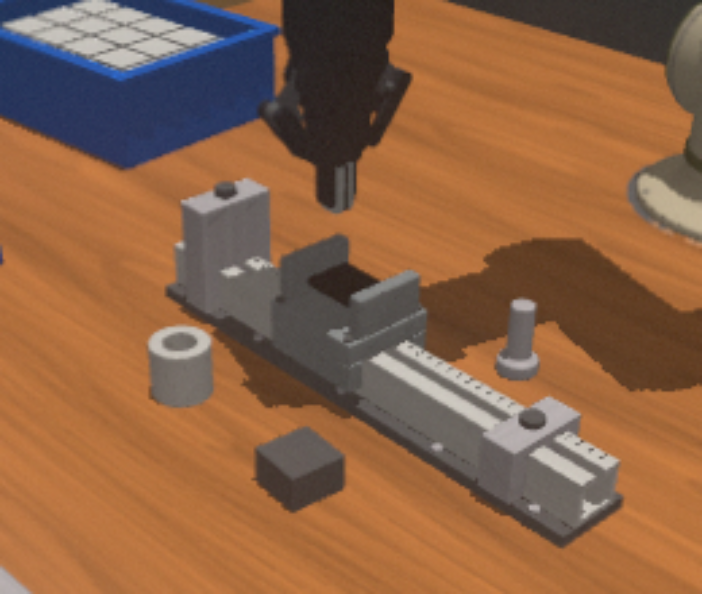

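The tool is shut and centred above the carriage, with the fingertip at about (340,205) in the crop and the cap at (345,283). Next I'll go down between the cheeks to just above the cap.

```bash
python3 -m pendant '[[[0,0,-0.6],0,0],[[0,0,-0.5],0,0],[[0,0,-0.4],0,0],[[0,0,-0.2],0,0],[[0,0,0],0,0],[[0,0,0],0,0]]'
python3 -m pendant '[[[0,0,-0.1],0,0],[[0,0,0],0,0],[[0,0,0],0,0]]'
python3 -m pendant '[[[0,0,-0.1],0,0],[[0,0,0],0,0],[[0,0,0],0,0]]'
```

```text
time_s: 2.98
position: [0.5214, -0.0728, 0.0917]
tool_rot: [[-0.051, 0.002, 0.999], [-0.999, -0.001, -0.051], [0.001, -1.0, 0.002]]
ft_force: [0.2, 0.2, 0.3]
grip_width: 0.0001
time_s: 3.23
position: [0.5209, -0.0728, 0.0878]
tool_rot: [[-0.051, 0.001, 0.999], [-0.999, -0.0, -0.051], [0.0, -1.0, 0.001]]
ft_force: [0.8, 0.5, -0.0]
grip_width: -0.0004
time_s: 3.48
position: [0.5211, -0.0729, 0.0848]
tool_rot: [[-0.051, 0.001, 0.999], [-0.999, -0.0, -0.051], [0.0, -1.0, 0.001]]
ft_force: [0.4, -0.1, 5.2]
grip_width: -0.0001
```

```bash
python3 -m pendant '[[[0,0,-0.1],0,0],[[0,0,0],0,0],[[0,0,0],0,0]]'
python3 -m pendant '[[[0,0,-0.08],0,0],[[0,0,0],0,0],[[0,0,0],0,0]]'
```

```text
time_s: 3.73
position: [0.5212, -0.0729, 0.0819]
tool_rot: [[-0.051, 0.001, 0.999], [-0.999, -0.001, -0.051], [0.0, -1.0, 0.001]]
ft_force: [-0.6, 2.0, 7.2]
grip_width: -0.0001
time_s: 3.98
position: [0.5212, -0.0729, 0.0796]
tool_rot: [[-0.051, 0.001, 0.999], [-0.999, -0.001, -0.051], [0.001, -1.0, 0.001]]
ft_force: [0.5, 0.9, 7.6]
grip_width: -0.0002
```

The button is pressed about 6.5 mm with 7.6 N. I'll now slide towards the stop.

```bash
python3 -m pendant '[[[-0.005,-0.1,0],0,0],[[-0.005,-0.1,0],0,0],[[-0.005,-0.1,0],0,0],[[-0.005,-0.1,0],0,0],[[-0.005,-0.1,0],0,0],[[-0.005,-0.1,0],0,0],[[-0.005,-0.1,0],0,0],[[-0.005,-0.1,0],0,0]]'
python3 - <<'E'
from h import *
im,d=env.get_image('top');a=im[150:300,220:460];cv2.imwrite('pics/t2.png',cv2.resize(a,None,fx=3.3,fy=3.3)[:,:,::-1])
im,d=env.get_image('scene');a=im[60:280,200:460];cv2.imwrite('pics/s2.png',cv2.resize(a,None,fx=2.7,fy=2.7)[:,:,::-1])
E
```

```text
time_s: 4.65
position: [0.5199, -0.0968, 0.0796]
tool_rot: [[-0.051, 0.001, 0.999], [-0.999, -0.0, -0.051], [0.0, -1.0, 0.001]]
ft_force: [0.0, 0.6, 7.4]
grip_width: 0.0
```

View pics/t2.png

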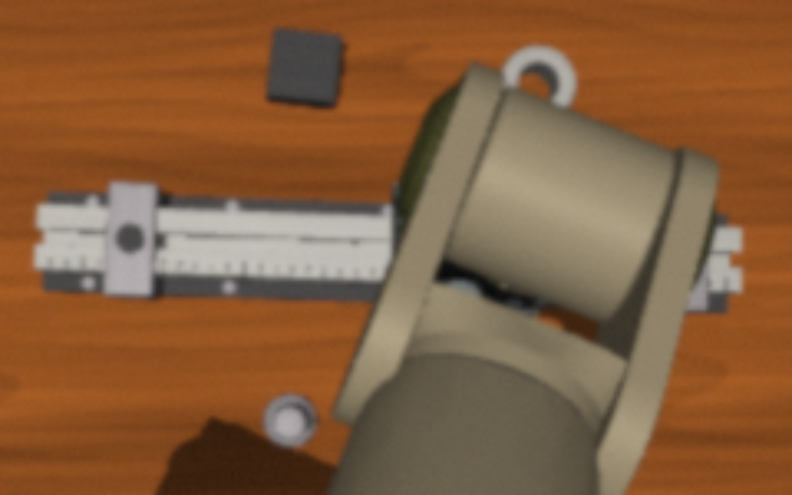

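View pics/s2.png

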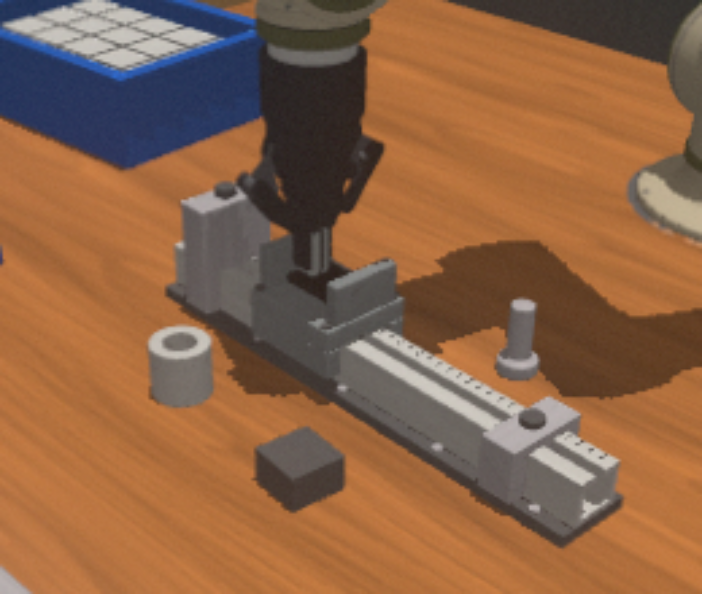

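The carriage rides along with the finger: its rear edge moved from x≈352 to x≈390 in the crop, about 23 mm. I'll carry on.

```bash
python3 -m pendant '[[[-0.005,-0.1,0],0,0],[[-0.005,-0.1,0],0,0],[[-0.005,-0.1,0],0,0],[[-0.005,-0.1,0],0,0],[[-0.005,-0.1,0],0,0],[[-0.005,-0.1,0],0,0],[[-0.005,-0.1,0],0,0],[[-0.005,-0.1,0],0,0],[[-0.005,-0.1,0],0,0]]'
python3 -m pendant '[[[-0.005,-0.1,0],0,0],[[-0.005,-0.1,0],0,0],[[-0.005,-0.1,0],0,0],[[-0.005,-0.1,0],0,0],[[-0.005,-0.1,0],0,0],[[-0.005,-0.1,0],0,0],[[-0.005,-0.1,0],0,0],[[-0.005,-0.1,0],0,0],[[0,0,0],0,0]]'
python3 - <<'E'
from h import *
im,d=env.get_image('scene');a=im[60:280,200:460];cv2.imwrite('pics/s3.png',cv2.resize(a,None,fx=2.7,fy=2.7)[:,:,::-1])
E
```

```text
time_s: 5.5
position: [0.5185, -0.1238, 0.0796]
tool_rot: [[-0.051, 0.001, 0.999], [-0.999, -0.0, -0.051], [0.0, -1.0, 0.001]]
ft_force: [0.1, 0.7, 8.1]
grip_width: -0.0001
time_s: 6.25
position: [0.5172, -0.1483, 0.0796]
tool_rot: [[-0.051, 0.001, 0.999], [-0.999, -0.001, -0.051], [0.001, -1.0, 0.001]]
ft_force: [-1.7, -0.5, 7.5]
grip_width: 0.0001
```

View pics/s3.png

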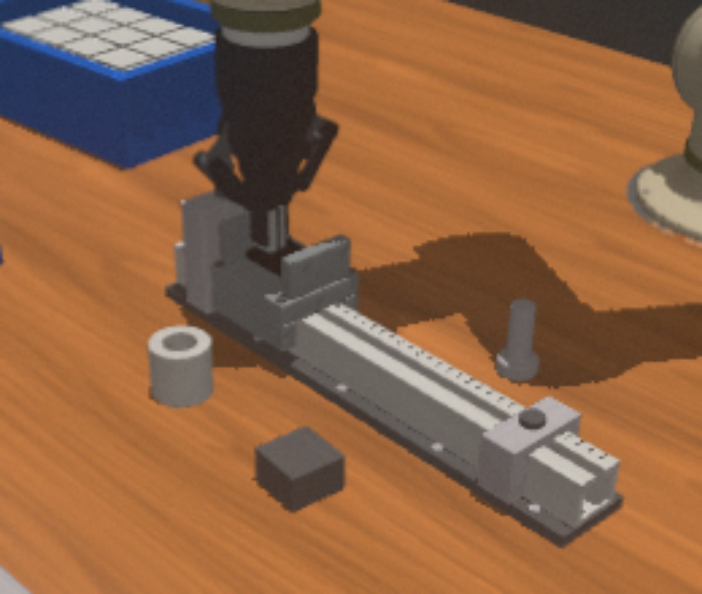

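The carriage front is now close to the stop, near (215,250), with about 12 mm left. From here I'll go slower and watch the force.

```bash
python3 -m pendant '[[[-0.003,-0.06,0],0,0],[[-0.003,-0.06,0],0,0],[[-0.003,-0.06,0],0,0],[[-0.003,-0.06,0],0,0],[[-0.003,-0.06,0],0,0],[[0,0,0],0,0]]'
python3 -m pendant '[[[-0.003,-0.05,0],0,0],[[-0.003,-0.05,0],0,0],[[0,0,0],0,0]]'
python3 -m pendant '[[[-0.002,-0.05,0],0,0],[[-0.002,-0.05,0],0,0],[[0,0,0],0,0]]'
```

```text
time_s: 6.8
position: [0.5167, -0.1571, 0.0796]
tool_rot: [[-0.051, 0.001, 0.999], [-0.999, -0.001, -0.051], [0.001, -1.0, 0.001]]
ft_force: [-1.9, -0.5, 7.1]
grip_width: -0.0002
time_s: 7.05
position: [0.5166, -0.16, 0.0796]
tool_rot: [[-0.051, 0.001, 0.999], [-0.999, -0.001, -0.051], [0.001, -1.0, 0.001]]
ft_force: [-1.4, -0.3, 8.2]
grip_width: -0.0001
time_s: 7.3
position: [0.5164, -0.1623, 0.0795]
tool_rot: [[-0.051, 0.001, 0.999], [-0.999, 0.001, -0.051], [-0.001, -1.0, 0.001]]
ft_force: [-0.6, 2.5, 7.8]
grip_width: 0.0
```

```bash
python3 -m pendant '[[[-0.002,-0.05,0],0,0],[[-0.002,-0.05,0],0,0],[[0,0,0],0,0]]'
python3 -m pendant '[[[-0.002,-0.05,0],0,0],[[-0.002,-0.05,0],0,0],[[0,0,0],0,0]]'
```

```text
time_s: 7.55
position: [0.5163, -0.1651, 0.0795]
tool_rot: [[-0.051, 0.001, 0.999], [-0.999, 0.001, -0.051], [-0.001, -1.0, 0.001]]
ft_force: [0.7, 3.5, 7.4]
grip_width: -0.0002
time_s: 7.8
position: [0.5161, -0.1679, 0.0795]
tool_rot: [[-0.051, 0.001, 0.999], [-0.999, 0.002, -0.051], [-0.002, -1.0, 0.001]]
ft_force: [0.7, 5.4, 6.4]
grip_width: 0.0004
```

```bash
python3 -m pendant '[[[-0.002,-0.04,0],0,0],[[0,0,0],0,0],[[0,0,0],0,0]]'
python3 -m pendant '[[[-0.002,-0.04,0],0,0],[[0,0,0],0,0],[[0,0,0],0,0]]'
```

```text
time_s: 8.05
position: [0.5161, -0.1679, 0.0795]
tool_rot: [[-0.051, 0.001, 0.999], [-0.999, 0.003, -0.051], [-0.003, -1.0, 0.001]]
ft_force: [0.9, 10.6, 8.8]
grip_width: 0.0002
time_s: 8.3
position: [0.5161, -0.1679, 0.0795]
tool_rot: [[-0.05, 0.001, 0.999], [-0.999, 0.005, -0.05], [-0.005, -1.0, 0.0]]
ft_force: [2.6, 16.8, 10.9]
grip_width: 0.0001
```

The stop contact is firm: 17 N along the rail with no further motion. I'll ease the side load, keeping a slight forward bias so the carriage isn't dragged back, and then lift.

```bash
python3 -m pendant '[[[0,0.03,0],0,0],[[0,0.02,0],0,0],[[0,0,0],0,0]]'
python3 -m pendant '[[[0,0,-0.02],0,0],[[0,0,0],0,0]]'
```

```text
time_s: 8.55
position: [0.5161, -0.1679, 0.0794]
tool_rot: [[-0.05, 0.001, 0.999], [-0.999, 0.003, -0.05], [-0.003, -1.0, 0.001]]
ft_force: [1.3, 9.5, 9.0]
grip_width: 0.0001
time_s: 8.72
position: [0.5161, -0.1679, 0.079]
tool_rot: [[-0.051, 0.001, 0.999], [-0.999, 0.003, -0.051], [-0.003, -1.0, 0.001]]
ft_force: [1.6, 9.4, 10.6]
grip_width: -0.0004
```

```bash
python3 -m pendant '[[[0,0.02,0],0,0],[[0,0,0],0,0]]'
python3 -m pendant '[[[0,0,0.06],0,0],[[0,0,0.06],0,0],[[0,0,0.06],0,0],[[0,0,0.06],0,0],[[0,0,0.06],0,0],[[0,0,0],0,0]]'
```

```text
time_s: 8.88
position: [0.5161, -0.1679, 0.079]
tool_rot: [[-0.05, 0.001, 0.999], [-0.999, 0.001, -0.05], [-0.001, -1.0, 0.001]]
ft_force: [0.8, 6.0, 9.2]
grip_width: -0.0001
time_s: 9.38
position: [0.5155, -0.1679, 0.0871]
tool_rot: [[-0.051, -0.001, 0.999], [-0.999, 0.002, -0.051], [-0.002, -1.0, -0.001]]
ft_force: [-0.3, 7.5, 2.9]
grip_width: 0.0
```

```bash
python3 -m pendant '[[[0,0,0.05],0,0],[[0,0.05,0],0,0],[[0.003,0.1,0],0,0],[[0.003,0.1,0],0,0],[[0,0,0],0,0]]'
python3 -m pendant '[[[0,0,0.4],0,0],[[0,0,0.8],0,0],[[0,0,1],0,0],[[0,0,1],0,0],[[0,0,1],0,0],[[0,0.8,0.5],0,0],[[-0.2,0.9,0],0,0],[[-0.2,0.9,0],0,0],[[-0.2,0.9,0],0,0],[[-0.2,0.9,0],0,0],[[-0.2,0.9,0],0,0],[[-0.2,0.9,0],0,0]]'
python3 -m pendant '[[[-0.2,0.9,0],0,0],[[-0.2,0.9,0],0,0],[[-0.2,0.9,0],0,0],[[-0.2,0.9,0],0,0],[[-0.2,0.9,0],0,0],[[-0.2,0.9,0],0,0],[[0,0,0],0,0],[[0,0,0],0,0]]'
python3 - <<'E'
from h import *
im,d=env.get_image('top');a=im[150:300,220:460];cv2.imwrite('pics/t4.png',cv2.resize(a,None,fx=3.3,fy=3.3)[:,:,::-1])
im2,d2=env.get_image('scene');a=im2[60:280,200:460];cv2.imwrite('pics/s4.png',cv2.resize(a,None,fx=2.7,fy=2.7)[:,:,::-1])
b=blob(im,380,205,420,245,0,60);print(b)
for st,c in b:
    if st[4]>200:
        p=ray('top',c,.086);s=ray('top',(427.08,225.47),.112);print(p,np.linalg.norm((p-s)[:2]),dep('top',c,d))
E
```

```text
time_s: 9.8
position: [0.516, -0.1611, 0.0888]
tool_rot: [[-0.05, -0.0, 0.999], [-0.999, -0.0, -0.05], [0.0, -1.0, -0.0]]
ft_force: [-0.5, -0.7, -0.9]
grip_width: -0.0001
time_s: 10.8
position: [0.4795, 0.0256, 0.2299]
tool_rot: [[-0.051, 0.0, 0.999], [-0.999, -0.0, -0.051], [0.0, -1.0, 0.0]]
ft_force: [0.0, 0.1, 0.0]
grip_width: 0.0003
time_s: 11.47
position: [0.4437, 0.1873, 0.2298]
tool_rot: [[-0.048, 0.0, 0.999], [-0.999, -0.0, -0.048], [0.0, -1.0, 0.0]]
ft_force: [-0.3, -1.0, 0.2]
grip_width: -0.0002
[([30, 7, 3, 30, 58], array([410.55, 226.98])), ([1, 11, 27, 20, 502], array([394.01, 225.54]))]
[ 0.51653151 -0.14564002  0.086     ] 0.06001794704091294 [ 0.51639393 -0.14530642  0.08808126]
```

View pics/t4.png

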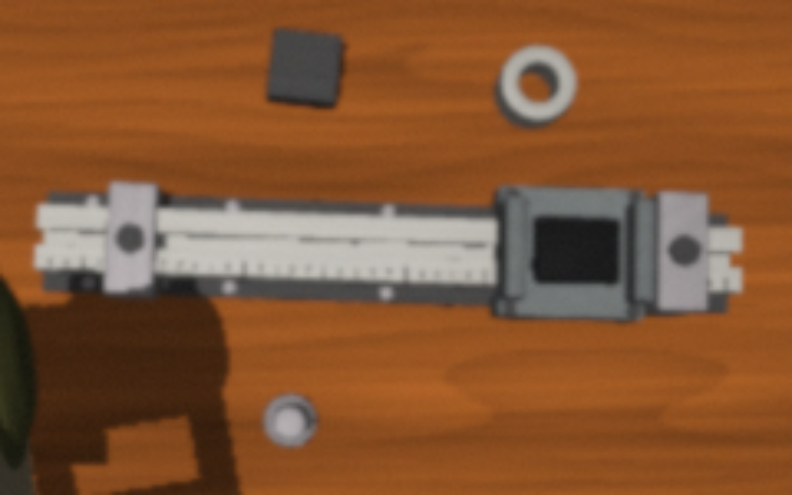

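View pics/s4.png

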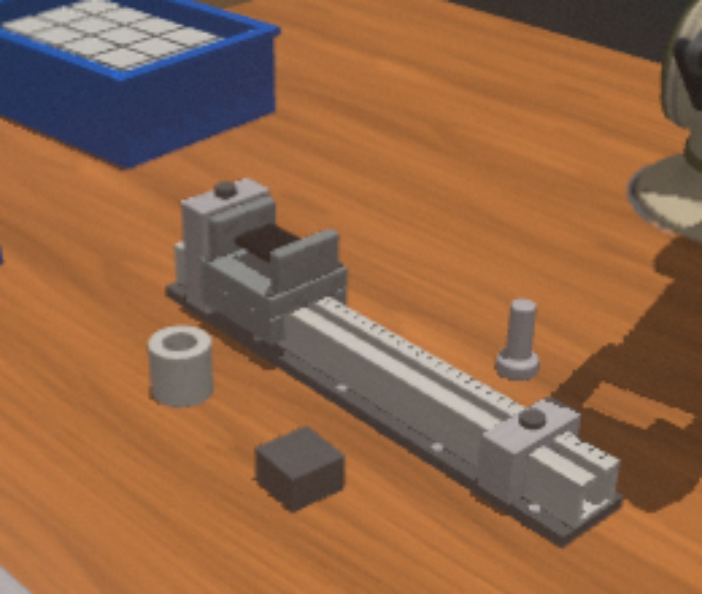

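The carriage is flush with the tall stop. In the top crop the cap is at (575,250) and the stop at (683,250), and the middles measure 60.0 mm apart. The cap is up, and the loose parts haven't moved.

```bash
python3 -c "
from rig import env
print(env.close_job())"
```

```text
the job is handed in; nothing more can be done
None
```

The carriage is locked up against the tall stop and the job is handed in at about 11.6 s of the 38 s allowed.

- **Pressing and sliding:** I pressed the button about 6.5 mm with the shut fingertip. Keeping it down, I slid the carriage about 88 mm to the stop. There the finger bore on the cheek ahead with about 17 N along the rail and went no further.
- **Releasing:** I eased the side load to about 6 N, lifted so the button came up, then backed off and moved clear. The forward push was still 6–7.5 N as the button came up, well under the 15–30 N it takes to force the locked carriage.
- **Last checks:** Carriage and stop middles measured 60.0 mm apart, which is the contact distance. The camera depth put the top of the cap at 88 mm, which agrees with "up" (86 mm) within camera error. The loose parts looked unmoved, and the force on the arm was about zero, so it was touching nothing.

No check failed or disagreed.

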